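# Shunt the round-welled portion mould out of a cold-store slide tray

### The job

Without lifting any mould off the tray, slide the moulds one after another through the empty place until the mould with the round well stands in the place just inside the gate. Only then turn the latch knob its full quarter turn clockwise to open the gate, and slide the round-welled mould right out onto the ledge, up to the end stop, while the two square-welled moulds stay inside the tray. Leave the things standing around the tray where they are, and leave the gate open.

Things in the scene. Friction and masses are not known exactly. Their poses are not given: they have to be found in the camera images.
- tray: Fixed aluminium slide tray; its yaw varies. Origin: at table height under the middle of its square part; z up. Frame in mm: 2 x 2 places, each 88 square, centred at x +-44, y +-44, three holding a mould, one empty. Floor 4 thick, level throughout; walls inside at x, y +-88, 3 to 6 thick, tops at z 34. The round drain mark on the floor is flat and means nothing.
- gate_place (a point): Tray floor (z 4) at the middle of the gate place, tray x -44, y -44 mm. On its -y side a grey gate stands in place of the wall, at tray y -91.5 to -95.5, x -82 to 12, top at z 40.
- ledge_place (a point): Ledge floor (z 4) where the middle of a mould comes when it touches the end stop: tray x -44, y -154 mm. The ledge is the floor going on level beyond the gate; it is a channel between the wall at tray x -88 and a rail at x 2, both 34 mm high; the end stop is a wall 34 mm high with its face at tray y -196.
- round: Loose white plastic mould to bring out: 84 x 84 mm, 38 tall, corners cut by 8, with a ROUND well in its top 60 mm across, 30 deep (floor 8 thick). 0.25 to 0.5 kg, friction about 0.3 on the tray, 4 mm play in its place. Origin: centre of its underside; axes parallel to the tray's. Shut fingertips dipped in the well can push the well's wall in any direction.
- square_a: Loose white mould of the same outer size (84 x 84 x 38 mm) with a SQUARE well 60 x 60 mm, 30 mm deep. Origin: centre of its underside. At the start it stands in the gate place.
- square_b: The second square-welled mould, the same as square_a.
- latch (a joint): Turn of the latch knob, rad, growing clockwise seen from above: 0 to 0.15 at the start (gate shut), 1.57 at its stop (gate open). Takes 0.12 N m, stays where left. It draws the gate aside towards tray +x as it turns, 64 mm for each rad, 100 mm in all; a mould pushed against the gate cannot open it.
- latch_grip (a point): Middle of the black knob's bar grip, on the knob's axis, 82 mm above the table; tray x 64, y -132 mm. Bar 42 long, 14 thick, from 59 to 89 mm above the table, over a disc 44 across; below is a fixed grey block 60 x 60, 45 high. The point turns with the knob: its x axis lies along the bar, parallel to the tray's x at joint value 0.
- jar: Bystander, loose, to be left alone: a closed screw-top jar, 60 mm across, 80 mm tall. Origin: centre of its underside.
- carton: Bystander, loose, to be left alone: a small cardboard carton, 50 x 80 x 45 mm. Origin: centre of its underside.
- cup: Bystander, loose, to be left alone: a steel cup, 70 mm across, 75 mm tall. Origin: centre of its underside.
- spoon: Bystander, loose, to be left alone: a serving spoon lying flat, 200 mm long. Origin: centre of its underside.
- bottle: Bystander, loose, to be left alone: an upright bottle, 64 mm across, 170 mm tall. Origin: centre of its underside.
- can: Bystander, loose, to be left alone: a tin can, 66 mm across, 85 mm tall. Origin: centre of its underside.
- probe: Bystander, loose, to be left alone: a grey hand-held thermometer lying flat, 50 x 110 x 18 mm. Origin: centre of its underside.
Not all that is in view belongs to the job. What is shaped like the square_b but blue or purple is not meant.

How it is judged (in metres and radians):
On the way, in this order (a step that is already met when the one before it is completed fails the run):
1. the round-welled mould stands in the place inside the gate (within 10 mm of its middle each way), the gate still shut (x of round in the frame of tray between -0.054 and -0.034 m and y of round in the frame of tray between -0.054 and -0.034 m and value of joint latch below 0.4 rad), for 0.2 s.
2. the latch knob is turned its quarter turn (beyond 1.3 rad) (value of joint latch above 1.3 rad), for 0.2 s.
At the end, for the whole second after the job is handed in: The round-welled mould rests flat on the ledge, clear of the gate opening and within 12 mm of the end stop; the latch is turned open (beyond 1.2 rad); both square-welled moulds stand in the tray's square part (centres within 60 mm of its middle in x and y) (x of round in the frame of tray between -0.06 and -0.025 m and y of round in the frame of tray between -0.16 and -0.142 m and z of round in the frame of tray below 0.012 m and value of joint latch above 1.2 rad and linear speed of round below 0.01 m/s and x of square_a in the frame of tray between -0.06 and 0.06 m and y of square_a in the frame of tray between -0.06 and 0.06 m and x of square_b in the frame of tray between -0.06 and 0.06 m and y of square_b in the frame of tray between -0.06 and 0.06 m); the robot touches nothing.
It fails at once if a mould is lifted more than 16 mm off the tray floor (z of any of round, square_a, square_b in the frame of tray above 0.02 m).
It fails at once if a bystander is moved more than 30 mm (distance of any of jar, carton, cup, spoon, bottle, can, probe from where it was at the start of the episode above 0.03 m).
It also fails if it takes over 72 s, if anything falls off the work surface, if the arm or the gripper's body presses on something with over 40 N, if the wrist force passes 120 N, or if a joint passes its speed limit or range.

### The arm

A 7-joint arm with a two-finger parallel gripper is mounted at the origin on the work surface. World frame = base frame: x ahead of the robot, y to its left, z up, the work surface at z = 0. Lengths are in m, angles in degrees, forces in N, time in s.
With the tool pointing down it reaches from about 0.425 to 0.875 m from the base axis. Payload 4.7 kg.
Tool frame: the origin (TCP) lies at the very end of the fingers, on their centre line; the grasp point (between the pads) lies env.hold_point_z behind it (env.hold_point_z is the distance from the TCP to the grasp point, in m); z points along the fingers, y is the line along which they close (so a half turn about z gives the same grasp; the last joint's range is limited). The gripper opens to 87 mm and grips with 3 to 60 N. Pads are 19 mm wide; open, the fingers measure 117 mm over their backs; the gripper's body (75 mm by 190 mm) begins 51 mm behind the grasp point.
Start: joints at [71.912, 18.392, -4.016, 83.108, 1.295, 78.541, -3.26], TCP at [0.21, -0.615, 0.223] pointing down, gripper open.
Joint ranges: [-163.93, 163.93], [-17.29, 119.83], [-79.2, 71.16], [3.27, 140.29], [-89.18, 269.18], [5.43, 117.66], [-154.24, 154.24]. Speed limits (degrees/s): [147.25, 147.25, 180, 180, 180, 180, 180].

### API

Orientations are given as [roll, pitch, yaw] about the fixed x, y, z axes, in that order (R = Rz(yaw) Ry(pitch) Rx(roll)).
In Python, from cell import env gives the robot as it stands.
- The arm moves only by the shell command python3 -m jog 'ROWS' [FORCE]. ROWS is JSON, a list of rows, each an object with "dp": the shift along the tool's x, y, z in cm, a list of three; "twist": the turn about the tool's z in degrees; "fingers": the opening, from 0 (shut) to 1 (fully open). A call has 1 to 8 rows; each row is the pose to reach, as a shift and turn from the pose commanded when the call began, along the tool's axes at that moment; what a row does not reach only later rows make up. A row lasts 1/8 s, in which the tool goes at most 62.5 mm and 10.7 degrees, less where a joint would pass 70% of its speed; a pose out of reach is approached as far as the arm can. A call with a gripper value outside its range is refused whole. The fingers move at their own pace and stop on an object; FORCE is the grip in N (left out, the last holds). Time passes only in rows, so rows that repeat a pose let the fingers close. It gives the time, the measured TCP pose, the force, the opening and the grip force at its end, in the units of the state.
- env.get_obs(): the state, without advancing time (a new reading comes with each control period).
- env.read_camera(name): name is "scene" or "side" or "wrist"; returns a dict with "pixels" (400x640x3 uint8, blue, green, red), "depth" (400x640 float32, m along the optical axis (not along the pixel's ray), 0 where there is no reading), "fx", "fy", "cx", "cy" (pixels), "rvec" (rotation vector, rad) and "tvec" (3), from world to camera coordinates, as OpenCV has them. Camera axes: x right, y down, z forward; pixel columns grow to the right and rows downward; lengths in m; the calibration is good to about 2 mm. A picture is of the moment at which its call begins.
- env.sign_off(): hands the job in; it is judged then, once.
The state is a dict: "time_s": time; "qpos": joint angles; "joint_velocities": joint speeds; "effort": joint torques, N m; "tool_pos": TCP position; "tool_rot": TCP orientation; "force": force on the tool from outside, world axes, zero at the start; "wrist_torque": the same for the moment, N m; "grip_width": finger opening in m; "grasp_force": force on a finger pad.
Only numpy, scipy, OpenCV 4.12 (cv2) and the standard library are available. Lean on these libraries where they do the work, as an engineer would, in place of code of your own. Each camera call takes 0.05 s, during which the arm holds its last target. There are 200 camera calls.

## Working session

There is one attempt and no reset: what is moved stays moved. The work goes in short steps, Python scripts to look and compute and a shell command to move; the robot and the scene stay as the last step left them, time stands still between calls to the robot, and variables do not carry over. Pictures are saved under pics/ and viewed, at most 10 in all, crops included, and the job is handed in when it is done.

```bash
ls; mkdir -p pics
cat > h.py <<'E'
import numpy as np, cv2
from cell import env
def cam(n):
    c=env.read_camera(n); c['R']=cv2.Rodrigues(np.array(c['rvec'],float))[0]; c['t']=np.array(c['tvec'],float).ravel(); return c
def ray(c,u,v,z):
    d=c['R'].T@np.array([(u-c['cx'])/c['fx'],(v-c['cy'])/c['fy'],1.]); o=-c['R'].T@c['t']
    return o+d*(z-o[2])/d[2]
def pts(c):
    v,u=np.mgrid[:400,:640]; d=c['depth']
    P=np.stack([(u-c['cx'])/c['fx']*d,(v-c['cy'])/c['fy']*d,d],-1)
    return (P-c['t'])@c['R']
E
python3 - <<'E'
from h import *
ims=[]
for n in('scene','side'):
    c=cam(n); cv2.imwrite(f'pics/{n}.png',c['pixels']); print(n,-c['R'].T@c['t'],c['fx'])
    
o=env.get_obs(); print(o['time_s'],o['tool_pos'],o['tool_rot'],env.hold_point_z)
E
```

```text
pics
scene [1.21817894 0.08457307 0.71126106] 399.72085814223215
side [0.47946338 0.58761129 0.80068915] 365.67154285213223
0.1 [ 0.21027156 -0.61453     0.22157488] [-1.79902741e+02  5.57429753e-03  1.88931795e+01] 0.0187
```

View pics/scene.png

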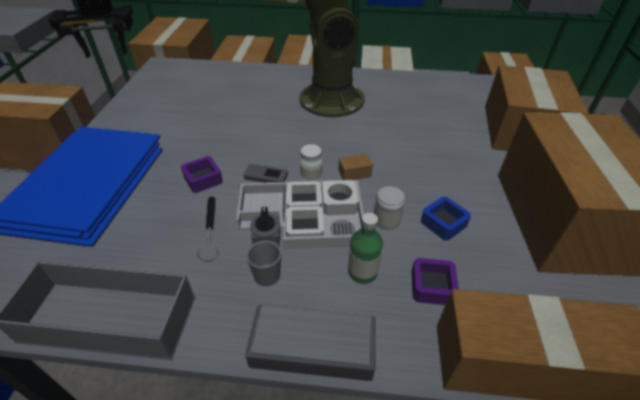

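View pics/side.png

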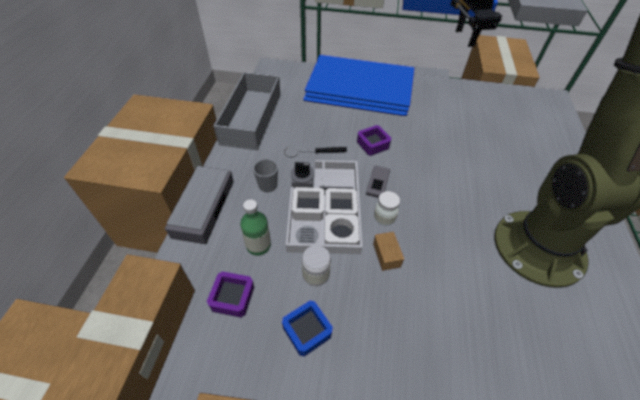

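The scene view shows the ledge at (262,203), the gate place square mould at (303,193), the round-welled mould at (341,192), the second square at (304,220), the place with the drain mark at (342,228), and the knob at (265,220). The blue and purple frames at (445,217), (435,280) and (202,173) are decoys. The side view agrees: the round well is at (341,229).

Next I'll fit the tray pose and confirm in one rectified enlarged crop.

Run:
```python
from h import *
cs=[cam('scene'),cam('side')]
for c,(u,v) in zip(cs,[(303,193),(341,202)]): print(ray(c,u,v,.042))
for c,(u,v) in zip(cs,[(341,192),(341,229)]): print('round',ray(c,u,v,.042))
ctr=ray(cs[1],325,216,.04)
S=1500;N=540
outs=[]
for c in cs:
    g=np.mgrid[:N,:N]; # row = x down (world x), col = y
    W=np.stack([ctr[0]+(g[0]-200)/S, ctr[1]+(g[1]-340)/S, np.full((N,N),.042)],-1)
    P=W@c['R'].T+c['t']; m=(P[...,:2]/P[...,2:]*[c['fx'],c['fy']]+[c['cx'],c['cy']]).astype(np.float32)
    o=cv2.remap(c['pixels'],m[...,0],m[...,1],cv2.INTER_CUBIC); outs.append(o)
    Q=pts(c); px=c['pixels'].astype(int)
    k=(abs(Q[...,2]-.042)<.0035)&(np.linalg.norm(Q[...,:2]-ctr[:2],axis=-1)<.16)&(px.min(-1)>120)&(c['depth']>0)
    im=np.zeros((N,N),np.uint8); q=Q[k]; r=((q[:,:2]-ctr[:2])*S+[200,340]).astype(int)
    ok=((r>=0)&(r<N)).all(1); im[r[ok,0],r[ok,1]]=255
    print(k.sum(), q[:,2].mean() if k.any() else 0)
    o[im>0]=(0,0,255)
print('ctr',ctr)
cv2.imwrite('pics/top.png',cv2.resize(np.hstack(outs),(800,400)))
```

```text
[ 0.51899044 -0.02812868  0.042     ]
[ 0.5156424  -0.02005409  0.042     ]
round [0.50542654 0.06365228 0.042     ]
round [0.50382062 0.0656385  0.042     ]
1350 0.041763293648454956
1480 0.04252534494193147
ctr [0.55001445 0.03183031 0.04      ]
```

View pics/top.png

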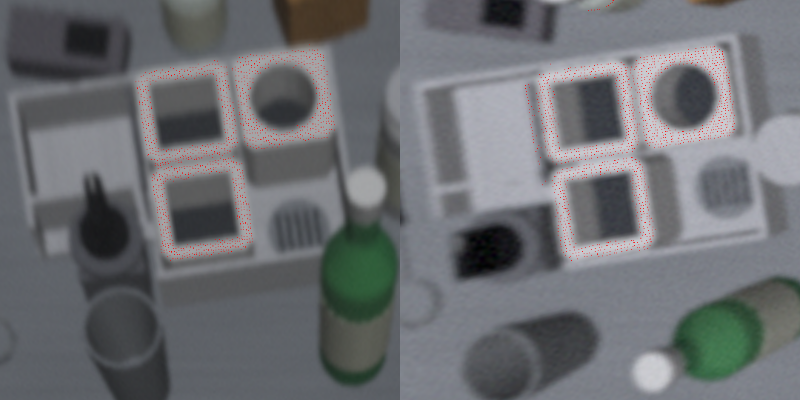

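The crop confirms it: the round well is at tray (-,+), squares are at (-,-) and (+,-), and the drain-mark place (+,+) is empty. So the plan is square_b +y, square_a +x, round -y.

```bash
cat > fit.py <<'E'
from h import *
from scipy.spatial.transform import Rotation as Ro
def tops(cs,ctr=(.55,.03)):
    im=np.zeros((600,600),np.uint8)
    for c in cs:
        Q=pts(c);px=c['pixels'].astype(int)
        k=(abs(Q[...,2]-.042)<.0035)&(np.linalg.norm(Q[...,:2]-ctr,axis=-1)<.25)&(px.min(-1)>110)&(c['depth']>0)
        r=((Q[k][:,:2]-ctr)*1000+300).astype(int); im[r[:,1],r[:,0]]=255
    im=cv2.morphologyEx(im,cv2.MORPH_CLOSE,np.ones((5,5)))
    out=[]
    for q in cv2.findContours(im,cv2.RETR_EXTERNAL,cv2.CHAIN_APPROX_NONE)[0]:
        (x,y),(w,h),a=cv2.minAreaRect(q)
        if min(w,h)>30: out.append((round(ctr[0]+(x-300)/1000,4),round(ctr[1]+(y-300)/1000,4),round(w),round(h),round(a,1)))
    return out
E
python3 - <<'E'
from fit import *
cs=[cam('scene'),cam('side')]
for c in cs: print(tops([c]))
print(tops(cs))
for c in cs:
    Q=pts(c);px=c['pixels'].astype(int)
    k=(px[...,1]>px[...,2]+20)&(px[...,1]>px[...,0]+10)&(Q[...,2]>.03)&(Q[...,2]<.2)&(Q[...,0]>.4)
    q=Q[k]; print('bottle',len(q),q.min(0),q.max(0))
    # knob: dark, high
    k=(px.max(-1)<60)&(abs(Q[...,2]-.089)<.006)&(np.hypot(Q[...,0]-.6,Q[...,1]+.12)<.08)
    q=Q[k]; print('knob',len(q)); 
    if len(q)>4: print(q.mean(0), cv2.minAreaRect((q[:,:2]*1000).astype(np.float32)))
E
```

```text
[(0.5537, 0.0237, 175, 172, 8.8)]
[(0.5549, 0.0187, 173, 184, 8.9)]
[(0.5542, 0.019, 175, 183, 9.5)]
bottle 711 [0.69876536 0.09605127 0.08481522] [0.73890071 0.15482523 0.1518602 ]
knob 80
[ 0.64627532 -0.09480326  0.08813306] ((642.3282470703125, -95.78619384765625), (36.98889923095703, 13.571969985961914), 4.572059631347656)
bottle 559 [ 0.41910921 -1.13581393  0.03592954] [0.84965629 0.15834398 0.14936326]
knob 38
[ 0.63863785 -0.0918197   0.08738294] ((636.5501708984375, -91.8344955444336), (36.150760650634766, 9.463546752929688), 2.306133985519409)
```

```bash
cat > go.py <<'E'
# print the row (tool axes, cm / deg) needed to reach tray point x,y mm, z mm, tool yaw offset from tray
import sys
from fit import *
T=np.array([.5545,.0235]); Y=8.9
def need(x,y,z,off=0):
    o=env.get_obs(); p=np.array(o['tool_pos']); a=np.radians(Y); 
    w=np.array([*(T+np.array([[np.cos(a),-np.sin(a)],[np.sin(a),np.cos(a)]])@[x/1e3,y/1e3]),z/1e3])
    R=Ro.from_euler('xyz',o['tool_rot'],degrees=True).as_matrix()
    print('dp',np.round(R.T@(w-p)*100,2),'twist',round(o['tool_rot'][2]-(Y+off),1),'q7',round(o['qpos'][6]),'t',o['time_s'])
if __name__=='__main__': need(*map(float,sys.argv[1:]))
E
python3 -m jog '[{"dp":[56.7,-44.1,0],"twist":10,"fingers":0},{"dp":[56.7,-44.1,0],"twist":10,"fingers":0},{"dp":[56.7,-44.1,0],"twist":10,"fingers":0},{"dp":[56.7,-44.1,0],"twist":10,"fingers":0},{"dp":[56.7,-44.1,0],"twist":10,"fingers":0},{"dp":[56.7,-44.1,0],"twist":10,"fingers":0},{"dp":[56.7,-44.1,0],"twist":10,"fingers":0},{"dp":[56.7,-44.1,0],"twist":10,"fingers":0}]'; python3 go.py 44 -44 180
```

```text
time_s: 1.3
tool_pos: [0.4853, -0.1951, 0.2229]
tool_rot: [179.9, -0.0, 8.9]
force: [0.8, -0.4, -0.0]
grip_width: 0.0149
grasp_force: 0.0
dp [ 14.61 -16.14   4.28] twist -0.0 q7 -64 t 1.3
```

```bash
python3 -m jog '[{"dp":[14.6,-16.1,3],"twist":0,"fingers":0},{"dp":[14.6,-16.1,3],"twist":0,"fingers":0},{"dp":[14.6,-16.1,3],"twist":0,"fingers":0},{"dp":[14.6,-16.1,3],"twist":0,"fingers":0},{"dp":[14.6,-16.1,3],"twist":0,"fingers":0},{"dp":[14.6,-16.1,3],"twist":0,"fingers":0}]'; python3 go.py 44 -44 180
python3 - <<'E'
from h import *
c=cam('wrist'); cv2.imwrite('pics/w1.png',c['pixels'])
for n,x,y in[('sqb',44,-44),('sqa',-44,-44),('rnd',-44,44),('knob',64,-132)]:
    from go import T,Y
    a=np.radians(Y); w=np.array([T[0]+(np.cos(a)*x-np.sin(a)*y)/1e3,T[1]+(np.sin(a)*x+np.cos(a)*y)/1e3,.089 if n=='knob' else .042])
    print(n,w.round(4),cv2.projectPoints(w[None],c['rvec'],c['tvec'],np.array([[c['fx'],0,c['cx']],[0,c['fy'],c['cy']],[0,0,1.]]),None)[0].ravel().round())
E
```

```text
time_s: 2.05
tool_pos: [0.6035, -0.0163, 0.1924]
tool_rot: [179.9, 0.0, 8.8]
force: [0.2, -0.3, -0.8]
grip_width: 0.0004
grasp_force: 0.0
dp [ 0.17 -0.29  1.24] twist -0.1 q7 -89 t 2.05
sqb [ 0.6048 -0.0132  0.042 ] [314. 182.]
sqa [ 0.5178 -0.0268  0.042 ] [314. 271.]
rnd [0.5042 0.0602 0.042 ] [224. 271.]
knob [ 0.6382 -0.097   0.089 ] [428. 169.]
```

View pics/w1.png

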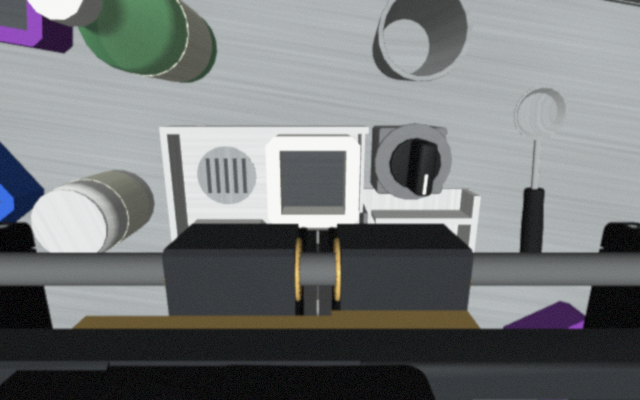

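The wrist view shows square_b at (313,182), within 1 px of the projection. The knob bar is at (423,165), nearly along tray x. I'll descend into the square_b well now.

```bash
python3 -m jog '[{"dp":[0.2,-0.3,6],"twist":0,"fingers":0},{"dp":[0.2,-0.3,11],"twist":0,"fingers":0},{"dp":[0.2,-0.3,15],"twist":0,"fingers":0},{"dp":[0.2,-0.3,16.5],"twist":0,"fingers":0},{"dp":[0.2,-0.3,16.5],"twist":0,"fingers":0}]' && python3 go.py 44 60 27
```

```text
time_s: 2.72
tool_pos: [0.6051, -0.013, 0.0275]
tool_rot: [180.0, 0.0, 8.8]
force: [0.6, 1.1, 0.1]
grip_width: 0.0009
grasp_force: 0.0
dp [ -0.05 -10.39   0.05] twist -0.1 q7 -94 t 2.725
```

```bash
python3 -m jog '[{"dp":[0,-1.5,0],"twist":0,"fingers":0},{"dp":[0,-3,0],"twist":0,"fingers":0},{"dp":[0,-4.5,0],"twist":0,"fingers":0},{"dp":[0,-6,0],"twist":0,"fingers":0},{"dp":[0,-7.5,0],"twist":0,"fingers":0},{"dp":[0,-9,0],"twist":0,"fingers":0},{"dp":[0,-10,0],"twist":0,"fingers":0},{"dp":[0,-10.4,0],"twist":0,"fingers":0}]' && python3 go.py 44 60 27; python3 -c "
from fit import *
from go import T,Y
c=cam('side');cv2.imwrite('pics/s2.png',cv2.resize(c['pixels'][140:280,240:420],(720,560),interpolation=2))"
```

```text
time_s: 3.72
tool_pos: [0.5889, 0.0918, 0.0274]
tool_rot: [-180.0, 0.0, 9.0]
force: [0.4, -1.4, -0.2]
grip_width: 0.0009
grasp_force: 0.8
dp [-0.06  0.22  0.04] twist 0.1 q7 -104 t 3.725
```

View pics/s2.png

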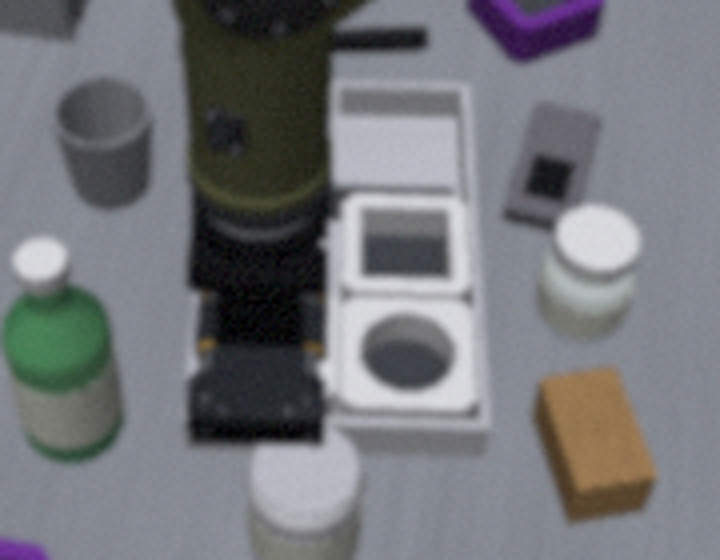

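The arm hides square_b in this view, with the gripper body above the can and the bottle clear of it. I'll lift and check from the wrist.

```bash
python3 -m jog '[{"dp":[0,0.8,1],"twist":0,"fingers":0},{"dp":[0,0.8,-6],"twist":0,"fingers":0},{"dp":[0,4,-12],"twist":0,"fingers":0},{"dp":[0,10,-16],"twist":0,"fingers":0},{"dp":[0,10,-16],"twist":0,"fingers":0},{"dp":[0,10,-16],"twist":0,"fingers":0}]'
cat > wr.py <<'E'
# wrist depth -> mould-top points in the tray frame
from fit import *
from go import T,Y
import sys
c=cam('wrist'); Q=pts(c); a=np.radians(Y)
k=(abs(Q[...,2]-.042)<.003)&(c['depth']>0)&(c['pixels'].min(-1)>100)
x=(Q[k][:,:2]-T)@np.array([[np.cos(a),-np.sin(a)],[np.sin(a),np.cos(a)]])*1000
for n,lo in [('--',(-88,-88)),('-+',(-88,0)),('+-',(0,-88)),('++',(0,0)),('ledge',(-88,-198))]:
    lo=np.array(lo)-3; s=x[((x>lo)&(x<lo+[94,105 if n=='ledge' else 94])).all(1)]
    if len(s)>300: print(n,len(s),np.percentile(s,1,axis=0).round(1),np.percentile(s,99,axis=0).round(1))
if len(sys.argv)>1: cv2.imwrite(sys.argv[1],c['pixels'])
E
python3 wr.py; python3 go.py -44 -44 27
```

```text
time_s: 4.53
tool_pos: [0.6049, -0.0101, 0.1872]
tool_rot: [180.0, -0.0, 8.7]
force: [0.3, 0.2, -1.0]
grip_width: 0.0003
grasp_force: 0.0
+- 320 [ 10.7 -90.3] [77.5  3. ]
++ 3436 [10.4 -0.3] [84.  83.3]
dp [-8.78  0.56 15.93] twist -0.1 q7 -90 t 4.575
```

Run:
```python
from fit import *
from go import T,Y
c=cam('wrist'); Q=pts(c); a=np.radians(Y)
k=(abs(Q[...,2]-.034)<.002)&(c['depth']>0)
x=(Q[k][:,:2]-T)@np.array([[np.cos(a),-np.sin(a)],[np.sin(a),np.cos(a)]])*1000
s=x[(x[:,0]>30)&(x[:,0]<75)&(x[:,1]>80)&(x[:,1]<105)]; print('+y wall',len(s),np.percentile(s[:,1],[2,50,98]))
for lo in(-60,-10,40):
    s=x[(x[:,1]>lo)&(x[:,1]<lo+30)&(x[:,0]>80)&(x[:,0]<105)]; print('+x wall',len(s),np.percentile(s[:,0],[2,50,98]))
k=(abs(Q[...,2]-.089)<.003)&(c['depth']>0)&(c['pixels'].max(-1)<90)
x=(Q[k][:,:2]-T)@np.array([[np.cos(a),-np.sin(a)],[np.sin(a),np.cos(a)]])*1000
x=x[np.hypot(x[:,0]-64,x[:,1]+132)<40].astype(np.float32); print('knob',len(x),cv2.minAreaRect(x))
```

```text
+y wall 362 [88.95029845 91.86666164 95.40003914]
+x wall 227 [88.18825798 90.86535799 93.53644523]
+x wall 227 [88.17879173 90.87040309 93.53832125]
+x wall 224 [88.23008252 90.88971378 93.54192435]
knob 884 ((63.95852279663086, -130.4067840576172), (14.789491653442383, 41.53439712524414), 85.9676742553711)
```

Frame is good to about 1 mm: tray y needs +1.2 mm, and square_b is 4 mm short of its middle. I'll nudge it home; the shut fingers are thinner than I assumed.

```bash
sed -i 's/T=np.array.*;/T=np.array([.5543,.0247]);/' go.py; python3 go.py 44 50 27
```

```text
dp [ 0.07 -8.82 15.87] twist 0.1 q7 -90 t 4.625
```

```bash
python3 -m jog '[{"dp":[0,-5,2],"twist":0,"fingers":0},{"dp":[0,-8.8,6],"twist":0,"fingers":0},{"dp":[0,-8.8,11],"twist":0,"fingers":0},{"dp":[0,-8.8,15.8],"twist":0,"fingers":0},{"dp":[0,-9.6,15.8],"twist":0,"fingers":0},{"dp":[0,-10.2,15.8],"twist":0,"fingers":0},{"dp":[0,-10.4,15.8],"twist":0,"fingers":0},{"dp":[0,-10.4,15.8],"twist":0,"fingers":0}]'; python3 go.py 44 65 27
python3 -m jog '[{"dp":[0,0.8,0],"twist":0,"fingers":0},{"dp":[0,0.8,-5],"twist":0,"fingers":0},{"dp":[0,5,-10],"twist":0,"fingers":0},{"dp":[0,10.5,-15],"twist":0,"fingers":0},{"dp":[-4,10.5,-15],"twist":0,"fingers":0},{"dp":[-4,10.5,-15],"twist":0,"fingers":0}]'; python3 wr.py; python3 go.py -44 -44 27
```

```text
time_s: 5.62
tool_pos: [0.5898, 0.0955, 0.0314]
tool_rot: [180.0, -0.2, 8.9]
force: [-0.0, -0.1, -0.8]
grip_width: 0.0007
grasp_force: 0.0
dp [-0.21 -0.05  0.43] twist 0.0 q7 -105 t 5.625
time_s: 6.38
tool_pos: [0.5645, -0.0183, 0.1811]
tool_rot: [179.8, -0.1, 8.6]
force: [-0.3, 0.5, 0.4]
grip_width: 0.0005
grasp_force: 0.0
-- 1702 [-28.5 -85. ] [-2.   2.4]
-+ 2413 [-37.2  -1.9] [ 2.5 85.5]
++ 4986 [-2.2  2.5] [85. 86.]
dp [-4.86  0.12 15.34] twist -0.2 q7 -88 t 6.425
```

Square_b is now centred in (+,+). Next, square_a goes +x.

```bash
python3 -m jog '[{"dp":[-4.9,0.1,2],"twist":0,"fingers":0},{"dp":[-4.9,0.1,7],"twist":0,"fingers":0},{"dp":[-4.9,0.1,12],"twist":0,"fingers":0},{"dp":[-4.9,0.1,15.3],"twist":0,"fingers":0},{"dp":[-4.9,0.1,15.3],"twist":0,"fingers":0}]'; python3 go.py 65 -44 27
```

```text
time_s: 7.05
tool_pos: [0.5148, -0.0225, 0.0238]
tool_rot: [-179.8, 0.3, 9.0]
force: [-0.2, 0.4, -0.1]
grip_width: 0.0004
grasp_force: 0.0
dp [11.13  0.36 -0.39] twist 0.1 q7 -90 t 7.05
```

```bash
python3 -m jog '[{"dp":[1.5,0.3,-0.3],"twist":0,"fingers":0},{"dp":[3,0.3,-0.3],"twist":0,"fingers":0},{"dp":[4.5,0.3,-0.3],"twist":0,"fingers":0},{"dp":[6,0.3,-0.3],"twist":0,"fingers":0},{"dp":[7.5,0.3,-0.3],"twist":0,"fingers":0},{"dp":[9,0.3,-0.3],"twist":0,"fingers":0},{"dp":[10.5,0.3,-0.3],"twist":0,"fingers":0},{"dp":[11.1,0.3,-0.3],"twist":0,"fingers":0}]'; python3 go.py 65 -44 27
python3 -m jog '[{"dp":[0.1,0,0],"twist":0,"fingers":0},{"dp":[-0.8,0,0],"twist":0,"fingers":0},{"dp":[-0.8,0,-6],"twist":0,"fingers":0},{"dp":[-2,0,-11],"twist":0,"fingers":0},{"dp":[-6,0,-15],"twist":0,"fingers":0},{"dp":[-6,0,-15],"twist":0,"fingers":0}]'; python3 wr.py pics/w3.png; python3 go.py -44 44 27
```

```text
time_s: 8.05
tool_pos: [0.6252, -0.0095, 0.0288]
tool_rot: [-180.0, 0.4, 8.9]
force: [-13.8, -1.5, 6.5]
grip_width: 0.0002
grasp_force: 6.5
dp [ 0.03 -0.08  0.18] twist 0.0 q7 -94 t 8.05
time_s: 8.8
tool_pos: [0.5689, -0.0191, 0.1838]
tool_rot: [179.8, -0.4, 8.9]
force: [0.1, 0.2, -0.3]
grip_width: 0.0005
grasp_force: 0.0
-+ 2144 [-34.6   2.8] [ 2.8 85.5]
+- 4700 [  4.7 -85.1] [87.6  2.6]
++ 4941 [-2.5 -2.4] [85.1 86. ]
dp [-5.23 -8.99 15.42] twist -0.0 q7 -88 t 8.85
```

View pics/w3.png

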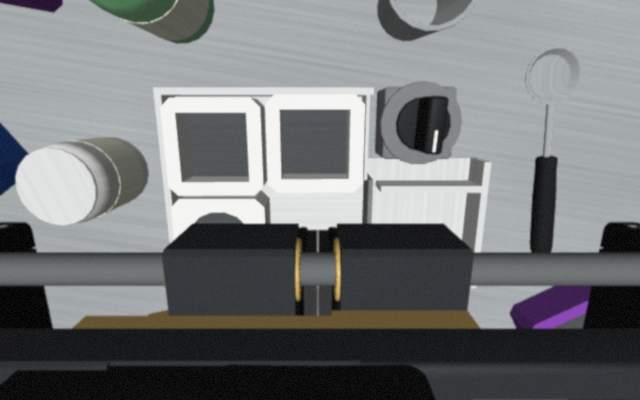

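The picture shows square_b at (213,147) and square_a at (315,145) in the far row, the gate place empty, and the round mould at (215,215). Now the round one.

```bash
python3 -m jog '[{"dp":[-4,-6,2],"twist":0,"fingers":0},{"dp":[-5.2,-9,7],"twist":0,"fingers":0},{"dp":[-5.2,-9,12],"twist":0,"fingers":0},{"dp":[-5.2,-9,15.3],"twist":0,"fingers":0},{"dp":[-5.2,-9,15.3],"twist":0,"fingers":0},{"dp":[-5.2,-9,15.3],"twist":0,"fingers":0}]'; python3 go.py -44 -64.5 27
```

```text
time_s: 9.6
tool_pos: [0.5036, 0.0626, 0.0271]
tool_rot: [-180.0, -0.1, 8.9]
force: [0.8, 0.3, 0.2]
grip_width: 0.0003
grasp_force: 0.0
dp [ 0.03 10.98  0.  ] twist -0.0 q7 -100 t 9.6
```

```bash
python3 -m jog '[{"dp":[0,1.5,0],"twist":0,"fingers":0},{"dp":[0,3,0],"twist":0,"fingers":0},{"dp":[0,4.5,0],"twist":0,"fingers":0},{"dp":[0,6,0],"twist":0,"fingers":0},{"dp":[0,7.5,0],"twist":0,"fingers":0},{"dp":[0,9,0],"twist":0,"fingers":0},{"dp":[0,10.3,0],"twist":0,"fingers":0},{"dp":[0,10.9,0],"twist":0,"fingers":0}]'; python3 go.py -44 -64.5 27
python3 -m jog '[{"dp":[0,0,0],"twist":0,"fingers":0},{"dp":[0,-0.8,0],"twist":0,"fingers":0},{"dp":[0,-0.8,-6],"twist":0,"fingers":0},{"dp":[-2,-0.8,-11],"twist":0,"fingers":0},{"dp":[-5,0,-15],"twist":0,"fingers":0},{"dp":[-5,0,-15],"twist":0,"fingers":0}]'; python3 wr.py; python3 go.py 64 -132 64;python3 -c "
from fit import *
c=cam('side');cv2.imwrite('pics/s3.png',cv2.resize(c['pixels'][140:280,240:420],(720,560),interpolation=2))"
```

```text
time_s: 10.6
tool_pos: [0.5195, -0.0467, 0.0264]
tool_rot: [180.0, 0.0, 8.8]
force: [-0.3, 1.5, 0.8]
grip_width: 0.0004
grasp_force: 0.7
dp [ 0.14 -0.07 -0.06] twist -0.1 q7 -88 t 10.6
time_s: 11.35
tool_pos: [0.4709, -0.0537, 0.1798]
tool_rot: [179.7, -0.3, 8.9]
force: [1.0, -0.1, -0.9]
grip_width: 0.0006
grasp_force: 0.0
-- 5890 [-86.4 -88.2] [-4.  -5.3]
+- 3435 [  3.8 -85.1] [54.4  2.7]
++ 3565 [ 1.2 -2.5] [54.3 86.2]
dp [15.85  6.77 11.45] twist -0.0 q7 -77 t 11.4
```

View pics/s3.png

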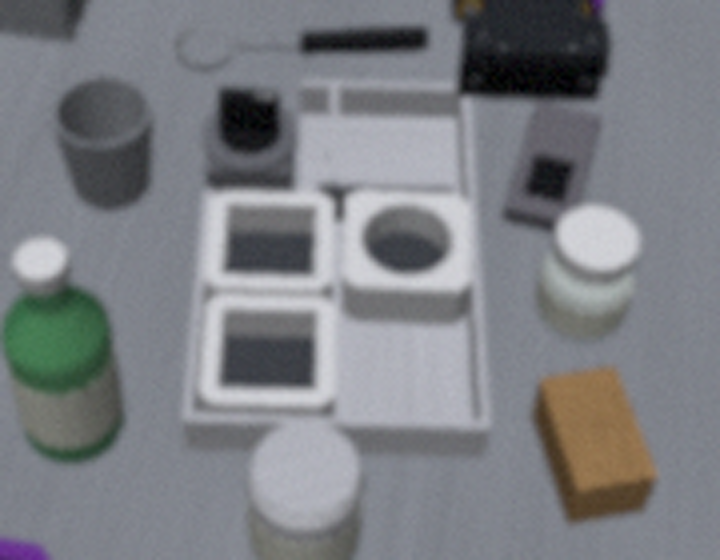

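Round stands in the gate place (tray -45,-47), with the gate still shut. Clockwise lowers q7, so I'll pre-turn the tool half a turn the other way.

```bash
python3 -m jog '[{"dp":[4,2,0],"twist":-10,"fingers":0.5},{"dp":[8,4,0],"twist":-20,"fingers":0.5},{"dp":[12,6,0],"twist":-30,"fingers":0.5},{"dp":[15.9,6.8,0],"twist":-40,"fingers":0.5},{"dp":[15.9,6.8,2],"twist":-50,"fingers":0.5},{"dp":[15.9,6.8,2],"twist":-60,"fingers":0.5},{"dp":[15.9,6.8,2],"twist":-70,"fingers":0.5},{"dp":[15.9,6.8,2],"twist":-80,"fingers":0.5}]'
python3 -m jog '[{"dp":[0,0,0],"twist":-10,"fingers":0.5},{"dp":[0,0,0],"twist":-20,"fingers":0.5},{"dp":[0,0,0],"twist":-30,"fingers":0.5},{"dp":[0,0,0],"twist":-40,"fingers":0.5},{"dp":[0,0,0],"twist":-50,"fingers":0.5},{"dp":[0,0,0],"twist":-60,"fingers":0.5},{"dp":[0,0,0],"twist":-70,"fingers":0.5},{"dp":[0,0,0],"twist":-80,"fingers":0.5}]'
python3 -m jog '[{"dp":[0,0,0],"twist":-10,"fingers":0.5},{"dp":[0,0,0],"twist":-16,"fingers":0.5},{"dp":[0,0,0],"twist":-16,"fingers":0.5},{"dp":[0,0,0],"twist":-16,"fingers":0.5}]'
python3 go.py 64 -132 65 -4
```

```text
time_s: 12.45
tool_pos: [0.6373, -0.0941, 0.1537]
tool_rot: [-179.8, -0.1, 89.3]
force: [0.1, -0.2, 0.0]
grip_width: 0.0436
grasp_force: 0.0
time_s: 13.45
tool_pos: [0.6374, -0.0942, 0.1542]
tool_rot: [179.9, -0.2, 169.3]
force: [1.0, -0.7, 0.2]
grip_width: 0.0437
grasp_force: 0.0
time_s: 13.95
tool_pos: [0.6375, -0.0951, 0.1554]
tool_rot: [179.9, -0.1, -175.2]
force: [0.2, -0.3, -0.0]
grip_width: 0.0437
grasp_force: 0.0
dp [-0.05 -0.09  9.04] twist -180.1 q7 81 t 13.95
```

```bash
cat > knob.py <<'E'
from fit import *
from go import T,Y
a=np.radians(Y)
for n in('wrist','scene','side'):
    c=cam(n);Q=pts(c);k=(abs(Q[...,2]-.089)<.004)&(c['depth']>0)&(c['pixels'].max(-1)<100)
    x=(Q[k][:,:2]-T)@np.array([[np.cos(a),-np.sin(a)],[np.sin(a),np.cos(a)]])*1000
    x=x[np.hypot(x[:,0]-64,x[:,1]+132)<32].astype(np.float32)
    if len(x)>10: print(n,len(x),cv2.minAreaRect(x))
E
python3 knob.py
```

```text
wrist 1068 ((62.910972595214844, -131.6055908203125), (13.757596015930176, 40.85858917236328), 86.27072143554688)
scene 89 ((66.55137634277344, -132.9102783203125), (13.787055969238281, 39.08848190307617), 88.09661102294922)
side 51 ((63.52903366088867, -130.47669982910156), (11.50609016418457, 35.971343994140625), 85.88806915283203)
```

```bash
python3 -m jog '[{"dp":[0,-0.1,4],"twist":0,"fingers":0.5},{"dp":[0,-0.1,7],"twist":0,"fingers":0.5},{"dp":[0,-0.1,9],"twist":0,"fingers":0.5},{"dp":[0,-0.1,9],"twist":0,"fingers":0.5},{"dp":[0,-0.1,9],"twist":0,"fingers":0},{"dp":[0,-0.1,9],"twist":0,"fingers":0},{"dp":[0,-0.1,9],"twist":0,"fingers":0},{"dp":[0,-0.1,9],"twist":0,"fingers":0}]' 30
```

```text
time_s: 15.1
tool_pos: [0.6381, -0.0958, 0.0672]
tool_rot: [179.9, 0.1, -175.1]
force: [-0.7, 2.1, 1.4]
grip_width: 0.0139
grasp_force: 30.0
```

Gripped at 13.9 mm, which is the bar. Now I'll turn it clockwise.

```bash
python3 -m jog '[{"dp":[0,0,0],"twist":6,"fingers":0},{"dp":[0,0,0],"twist":12,"fingers":0},{"dp":[0,0,0],"twist":18,"fingers":0},{"dp":[0,0,0],"twist":24,"fingers":0},{"dp":[0,0,0],"twist":30,"fingers":0},{"dp":[0,0,0],"twist":36,"fingers":0},{"dp":[0,0,0],"twist":42,"fingers":0},{"dp":[0,0,0],"twist":46,"fingers":0}]'
python3 -m jog '[{"dp":[0,0,0],"twist":6,"fingers":0},{"dp":[0,0,0],"twist":12,"fingers":0},{"dp":[0,0,0],"twist":18,"fingers":0},{"dp":[0,0,0],"twist":24,"fingers":0},{"dp":[0,0,0],"twist":30,"fingers":0},{"dp":[0,0,0],"twist":36,"fingers":0},{"dp":[0,0,0],"twist":40,"fingers":0},{"dp":[0,0,0],"twist":40,"fingers":0}]'; python3 -c "
from h import env;print(env.get_obs()['wrist_torque'])"
```

```text
time_s: 16.1
tool_pos: [0.638, -0.0961, 0.0672]
tool_rot: [180.0, 0.0, 138.8]
force: [-1.2, 1.1, 2.7]
grip_width: 0.0138
grasp_force: 30.0
time_s: 17.1
tool_pos: [0.6377, -0.0963, 0.0672]
tool_rot: [-180.0, 0.0, 99.0]
force: [-2.7, 0.4, 5.1]
grip_width: 0.0139
grasp_force: 30.0
[ 0.20150486  0.39962916 -0.0990908 ]
```

Now at yaw 99, or about 90° of bar. The tray's -90 would be 98.9, so it is at the stop. I'll release, lift and check.

```bash
python3 -m jog '[{"dp":[0,0,0],"twist":0.5,"fingers":0.5},{"dp":[0,0,0],"twist":0.5,"fingers":0.5},{"dp":[0,0,0],"twist":0.5,"fingers":0.5},{"dp":[0,0,-4],"twist":0,"fingers":0.5},{"dp":[0,0,-9],"twist":0,"fingers":0.5},{"dp":[0,0,-12],"twist":0,"fingers":0.5},{"dp":[0,0,-12],"twist":0,"fingers":0}]';python3 knob.py; python3 go.py -44 -46 120 90
```

```text
time_s: 17.98
tool_pos: [0.6396, -0.0968, 0.1895]
tool_rot: [179.7, 0.1, 98.9]
force: [0.3, -0.5, -0.3]
grip_width: 0.0388
grasp_force: 0.0
wrist 823 ((63.91193389892578, -130.9117431640625), (41.03470230102539, 13.4807767868042), 89.75907135009766)
scene 107 ((64.5626220703125, -132.92486572265625), (17.00121307373047, 41.088104248046875), 4.747320175170898)
side 48 ((63.79623031616211, -130.19163513183594), (40.88300323486328, 12.21496295928955), 87.21403503417969)
dp [  8.7  -10.67   6.53] twist 0.0 q7 4 t 18.125
```

Knob open at about 90°. Now the round mould again.

```bash
python3 -m jog '[{"dp":[4,-5,0],"twist":0,"fingers":0},{"dp":[8.7,-10.7,2],"twist":0,"fingers":0},{"dp":[8.7,-10.7,6],"twist":0,"fingers":0},{"dp":[8.7,-10.7,8],"twist":0,"fingers":0},{"dp":[8.7,-10.7,8],"twist":0,"fingers":0}]'; python3 go.py -45 -46 27 90
```

```text
time_s: 18.75
tool_pos: [0.5162, -0.0274, 0.104]
tool_rot: [-179.7, -0.1, 98.9]
force: [-0.9, -0.3, 1.1]
grip_width: 0.0003
grasp_force: 0.0
dp [-0.05  0.11  7.7 ] twist 0.0 q7 1 t 18.75
```

```bash
python3 -m jog '[{"dp":[0,0,4],"twist":0,"fingers":0},{"dp":[0,0,7],"twist":0,"fingers":0},{"dp":[0,0,7.7],"twist":0,"fingers":0},{"dp":[0,0,7.7],"twist":0,"fingers":0}]'; python3 go.py -45 -175 27 90
```

```text
time_s: 19.25
tool_pos: [0.5192, -0.0273, 0.03]
tool_rot: [180.0, -0.0, 98.9]
force: [-0.2, -1.0, -0.2]
grip_width: 0.0006
grasp_force: 0.0
dp [-12.9   -0.22   0.3 ] twist -0.0 q7 -4 t 19.25
```

```bash
python3 -m jog '[{"dp":[-1.5,-0.2,0.2],"twist":0,"fingers":0},{"dp":[-3,-0.2,0.2],"twist":0,"fingers":0},{"dp":[-4.5,-0.2,0.2],"twist":0,"fingers":0},{"dp":[-6,-0.2,0.2],"twist":0,"fingers":0},{"dp":[-7.5,-0.2,0.2],"twist":0,"fingers":0},{"dp":[-9,-0.2,0.2],"twist":0,"fingers":0},{"dp":[-10.5,-0.2,0.2],"twist":0,"fingers":0},{"dp":[-11.5,-0.2,0.2],"twist":0,"fingers":0}]'; python3 go.py -45 -175 27 90
```

```text
time_s: 20.25
tool_pos: [0.5348, -0.1424, 0.0276]
tool_rot: [180.0, 0.0, 98.9]
force: [2.0, 2.4, 1.3]
grip_width: 0.0007
grasp_force: 1.5
dp [-1.29  0.01  0.06] twist -0.0 q7 8 t 20.25
```

```bash
python3 -m jog '[{"dp":[-0.7,0,0],"twist":0,"fingers":0},{"dp":[-1.1,0,0],"twist":0,"fingers":0},{"dp":[-1.3,0,0],"twist":0,"fingers":0},{"dp":[-1.3,0,0],"twist":0,"fingers":0}]'; python3 go.py -45 -175 27 90
python3 -m jog '[{"dp":[-0.2,0,0],"twist":0,"fingers":0},{"dp":[0.6,0,-4],"twist":0,"fingers":0},{"dp":[0.6,0,-9],"twist":0,"fingers":0},{"dp":[0.6,0,-15],"twist":0,"fingers":0},{"dp":[10,12,-15],"twist":0,"fingers":0},{"dp":[10,12,-15],"twist":0,"fingers":0},{"dp":[10,12,-15],"twist":0,"fingers":0},{"dp":[10,12,-15],"twist":0,"fingers":0}]'; python3 knob.py
python3 - <<'E'
from fit import *
from go import T,Y
a=np.radians(Y)
for n in('scene','side'):
    c=cam(n);Q=pts(c);k=(abs(Q[...,2]-.042)<.0035)&(c['depth']>0)&(c['pixels'].min(-1)>110)
    x=(Q[k][:,:2]-T)@np.array([[np.cos(a),-np.sin(a)],[np.sin(a),np.cos(a)]])*1000
    s=x[(abs(x[:,0]+44)<55)&(x[:,1]<-95)&(x[:,1]>-205)]
    if len(s)>20: print(n,len(s),s.min(0),s.max(0))
cv2.imwrite('pics/f.png',cv2.resize(c['pixels'][110:290,220:440],(733,600),interpolation=2))
E
```

```text
time_s: 20.75
tool_pos: [0.5355, -0.1521, 0.0272]
tool_rot: [-179.9, -0.1, 99.0]
force: [-0.1, 5.2, 2.0]
grip_width: 0.0005
grasp_force: 2.7
dp [-0.32  0.09  0.02] twist 0.1 q7 9 t 20.75
time_s: 21.75
tool_pos: [0.6396, -0.035, 0.1767]
tool_rot: [-179.9, -0.0, 99.1]
force: [-0.8, -0.9, -0.4]
grip_width: 0.0005
grasp_force: 0.0
scene 107 ((64.17764282226562, -132.75146484375), (17.10722541809082, 40.92091369628906), 3.241689682006836)
side 46 ((63.83152770996094, -131.02186584472656), (37.766807556152344, 12.446037292480469), 87.25779724121094)
scene 422 [ -88.23333425 -196.82647834] [  -2.2583162  -112.64771092]
side 415 [ -93.33095952 -197.52865198] [  -4.09933382 -109.81009215]
```

View pics/f.png

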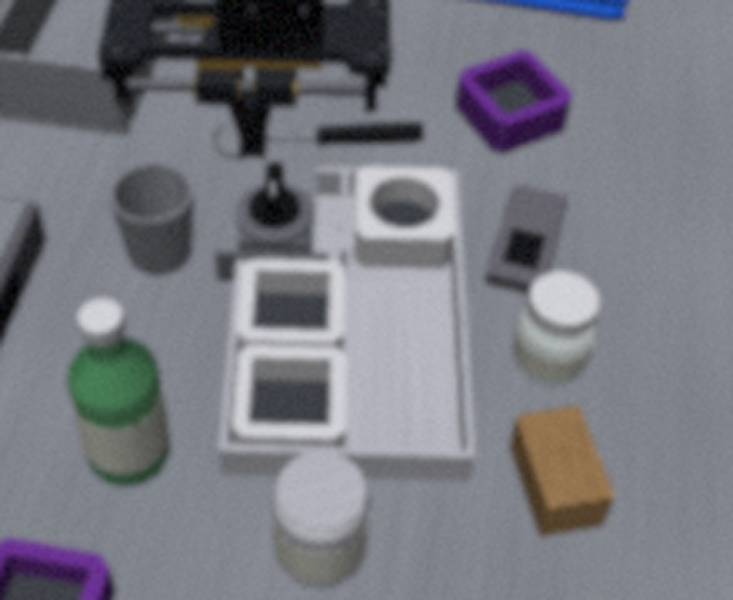

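The round mould is against the end stop at (405,210): tray x about -45, y about -154. Both squares are inside, the gate is drawn aside, the bystanders are unmoved and the arm is clear.

```bash
python3 -c "
from cell import env
print(env.sign_off())"
```

```text
the job is handed in; nothing more can be done
None
```

I handed the job in at about 22 s of robot time: the round mould stands on the ledge against the end stop, the gate is open at about 90°, both square moulds are inside the tray, and no bystander looked moved; the hand-in returned no verdict.

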